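# Pack the specimen jars from the drawer into the transport case and latch it

### The job

Swing the red-gripped hasp off the catch of the white transport case and open the lid right up; then move every yellow-capped specimen jar from the cabinet's drawer into the case, standing upright on its floor. When all are in, shut the lid fully and swing the hasp fully back over the catch; leave the drawer fully shut too, and do not shift or knock over anything else on the bench or on the cabinet.

Things in the scene. Friction and masses are not known exactly. Their poses are not given: they have to be found in the camera images.
- case: White plastic specimen transport case with grey corners, fixed to the bench: outside 150 (x) x 250 (y) x 85 mm high without its lid, walls and floor 5 mm. Origin: centre of its underside; x points away from the hasp towards the lid's hinge, y along the hinge, z up. Its inner floor is 5 mm above the origin and is empty at the start.
- lid (a joint): Lid of the case in rad: 0 shut, 1.75 fully open (just past upright). Stiff hinge along the top of the case's rear (+x) wall; it stays at any angle.
- lid_hinge (a point): On the lid's hinge line, in its middle: 75 mm behind the case's centre, 85.5 mm above the bench.
- lid_grip (a point): Middle of the blue grip block on top of the lid (14 x 22 (along the hinge) x 24 mm high, on a thin black stem). With the lid shut it is 115 mm in front of the hinge line and 38.5 mm above it (28.5 mm above the lid's top face); moves with the lid. The lid is 10 mm thick, 150 mm deep.
- hasp (a joint): Hasp of the case in rad: 0 swung upright, its lip hooked over the catch on the lid's front edge; it grows as the hasp swings forward and down away from the case, to 1.5 (about level). It stays where it is left, and holds the lid down while it is over the catch.
- hasp_hinge (a point): On the hasp's hinge line (along the case's y), in its middle: 87 mm in front of the case's centre (12 mm in front of its front wall), 50 mm above the bench.
- hasp_grip (a point): Middle of the hasp's red grip (12 thick x 22 wide along the hinge x 28 mm along the hasp), 80 mm from the hinge line; with the hasp closed it is straight above the hinge, 130 mm above the bench. Moves with the hasp.
- cabinet: White bench-top drawer cabinet 260 (x) x 320 (y) x 85 mm high, fixed, with one grey-fronted drawer. Origin: centre of its underside; the drawer slides out along its -x. Its roof is 12 mm thick and its front edge is 115 mm in front of the origin.
- cabinet_drawer0 (a joint): How far the drawer is out in m: 0 shut, 0.18 at its stop. Inside it is 278 mm wide (y) and about 215 mm deep, walls 6 mm thick; inner floor 22 mm above the bench, side walls to 63 mm and front panel to 74 mm above the bench. The inner face of its front is 115 mm plus the joint value in front of the cabinet's origin.
- drawer_handle (a point): Middle of the drawer's steel bar handle: round bar 11 mm thick, 120 mm long along the cabinet's y, 40 mm in front of the drawer front, 65 mm above the bench. Moves with the drawer.
- jar0: Specimen jar with a yellow cap, closed: upright cylinder 42 mm across, 45 mm high, about 60 g, heavy at the bottom. Origin: centre of its underside; z up its axis. Two to four jars are there at the start, all standing in the drawer; None if absent.
- jar1: Specimen jar with a yellow cap, closed: upright cylinder 42 mm across, 45 mm high, about 60 g, heavy at the bottom. Origin: centre of its underside; z up its axis. Two to four jars are there at the start, all standing in the drawer; None if absent.
- jar2: Specimen jar with a yellow cap, closed: upright cylinder 42 mm across, 45 mm high, about 60 g, heavy at the bottom. Origin: centre of its underside; z up its axis. Two to four jars are there at the start, all standing in the drawer; None if absent.
- jar3: Specimen jar with a yellow cap, closed: upright cylinder 42 mm across, 45 mm high, about 60 g, heavy at the bottom. Origin: centre of its underside; z up its axis. Two to four jars are there at the start, all standing in the drawer; None if absent.
- slide_box: Green slide box 90 x 160 x 35 mm on top of the cabinet; not part of the job. Origin: centre of its underside.
- oil_bottle: Amber dropper bottle 32 mm across, 70 mm high, on top of the cabinet; not part of the job. Origin: centre of its underside.
- petri_dish: Clear round dish 70 mm across, 16 mm high, on the bench; not part of the job. Origin: centre of its underside.
- stain_bottle: Amber bottle with a red cap, 40 mm across, 85 mm high, on the bench; not part of the job. Origin: centre of its underside.
- wash_bottle: White bottle 64 mm across, 150 mm high, on the bench; not part of the job. Origin: centre of its underside.
- beaker: Glass beaker 66 mm across, 90 mm high, on the bench; not part of the job. Origin: centre of its underside.
- tube_rack: White tube rack 90 x 200 mm, with tubes 80 mm high, on the bench; not part of the job. Origin: centre of its underside.

How it is judged:
On the way, in this order (a step that is already met when the one before it is completed fails the run):
1. the hasp is swung clear of the catch (beyond 0.8 rad) with the lid still shut (value of joint hasp above 0.8 rad and value of joint lid below 0.1 rad), for 0.2 s.
2. the lid is opened right up (beyond 1.25 rad) (value of joint lid above 1.25 rad), for 0.2 s.
3. every jar stands in the case, the lid still up (x of jar0 in the frame of case between -0.062 and 0.062 m and y of jar0 in the frame of case between -0.112 and 0.112 m and z of each of jar0, jar1, jar2, jar3 in the frame of case below 0.015 m and angle between each of jar0, jar1, jar2, jar3's own z axis and vertical below 0.2 rad and x of jar1 in the frame of case between -0.062 and 0.062 m and y of jar1 in the frame of case between -0.112 and 0.112 m and x of jar2 in the frame of case between -0.062 and 0.062 m and y of jar2 in the frame of case between -0.112 and 0.112 m and x of jar3 in the frame of case between -0.062 and 0.062 m and y of jar3 in the frame of case between -0.112 and 0.112 m and value of joint lid above 1 rad), for 0.2 s.
4. the lid is shut on the jars, the hasp still off (value of joint lid below 0.05 rad and value of joint hasp above 0.5 rad), for 0.2 s.
5. the hasp is swung over the catch (value of joint hasp below 0.12 rad), for 0.2 s.
At the end, for the whole second after the job is handed in: Every jar present stands upright (within 0.2 rad) and still on the case's floor, the lid is shut (under 0.05 rad), the hasp is over the catch (under 0.12 rad), and the drawer is shut (under 10 mm) (x of jar0 in the frame of case between -0.062 and 0.062 m and y of jar0 in the frame of case between -0.112 and 0.112 m and z of each of jar0, jar1, jar2, jar3 in the frame of case below 0.015 m and angle between each of jar0, jar1, jar2, jar3's own z axis and vertical below 0.2 rad and x of jar1 in the frame of case between -0.062 and 0.062 m and y of jar1 in the frame of case between -0.112 and 0.112 m and x of jar2 in the frame of case between -0.062 and 0.062 m and y of jar2 in the frame of case between -0.112 and 0.112 m and x of jar3 in the frame of case between -0.062 and 0.062 m and y of jar3 in the frame of case between -0.112 and 0.112 m and value of joint lid below 0.05 rad and value of joint hasp below 0.12 rad and value of joint cabinet_drawer0 below 0.01 m and linear speed of each of jar0, jar1, jar2, jar3 below 0.03 m/s); the robot touches nothing.
It fails at once if something else on the bench or the cabinet is shifted by more than 30 mm or tipped over (distance of any of slide_box, oil_bottle, petri_dish, stain_bottle, wash_bottle, beaker, tube_rack from where it was at the start of the episode above 0.03 m or angle between any of slide_box, oil_bottle, petri_dish, stain_bottle, wash_bottle, beaker, tube_rack's own z axis and vertical above 0.5 rad).
Of jar0, jar1, jar2, jar3 only 2 to 4 are there at a start; the rules pass over those that are not, and their reading is None.
At some moment in a run one of jar0, jar1, jar2, jar3 may be knocked a few centimetres aside while the robot is not near it.
It also fails if it takes over 210 s, if anything falls off the work surface, if the arm or the gripper's body presses on something with over 40 N, if the wrist force passes 120 N, or if a joint passes its speed limit or range.

### The arm

A 7-joint arm with a two-finger parallel gripper is mounted at the origin on the work surface. World frame = base frame: x ahead of the robot, y to its left, z up, the work surface at z = 0. Lengths are in m, angles in rad, forces in N, time in s.
With the tool pointing down it reaches from about 0.425 to 0.875 m from the base axis. Payload 4.7 kg.
Tool frame: the origin (TCP) lies midway between the tips of the shut fingers; the grasp point (between the pads) lies 19 mm behind it (bot.grasp_offset is the y of the grasp point in the tool frame, in m); y points along the fingers, x is the direction in which the jaws open and shut, and the axes are right-handed (so a half turn about y gives the same grasp; the last joint's range is limited). The gripper opens to 85 mm and grips with 20 to 120 N. Pads are 22 mm wide; open, the fingers measure 114 mm over their backs; the gripper's body (76 mm by 85 mm) begins 54 mm behind the grasp point. The pads swing forward as they close: fully open they stand 13 mm farther back than shut.
Start: joints at [-1.318, 0.321, -0.07, 1.45, 0.023, 1.371, -0.057], TCP at [0.154, 0.632, 0.231] pointing down, gripper open.
Joint ranges: [-2.86, 2.86], [-0.3, 2.09], [-1.38, 1.24], [0.06, 2.45], [-1.56, 4.7], [0.09, 2.05], [-2.69, 2.69]. Speed limits (rad/s): [2.57, 2.57, 3.14, 3.14, 3.14, 3.14, 3.14].

### API

Orientations are given as a 3x3 rotation matrix whose columns are the frame's x, y, z axes.
In Python, from cell import readout, viewer, bot gives the robot as it stands.
- The arm moves only by the tool drive_tool, never from a script. Its argument "moves" is text: rows parted by semicolons, each of 5 numbers parted by spaces: the shift along the tool's x, y, z in mm, then the turn about the tool's y in degrees, then the closure in counts, from 0 (fully open) to 255 (shut). In form: tx ty tz roll gripper; .... A call has 1 to 5 rows; each row shifts and turns the commanded pose from where the row before left it, along the tool's axes as they then stand; what a row does not reach is not made up. A row lasts 1/8 s, in which the tool goes at most 62.5 mm and 10.7 degrees, less where a joint would pass 70% of its speed; a pose out of reach is approached as far as the arm can. A call is refused whole if a number of a shift passes 62.5 or a number of a turn 10.7, either way. A call with a gripper value outside its range is refused whole. The fingers move at their own pace and stop on an object; "grip_force" is the grip in N (left out, the last holds). Time passes only in rows, so rows that do not move let the fingers close. It gives the time, the measured TCP pose, the force and the opening at its end, in the units of the state.
- readout.get_state(): the state, without advancing time (a new reading comes with each control period).
- viewer.snapshot(name): name is "scene" or "top" or "wrist"; returns (picture, depth): 480x640x3 uint8, red, green, blue; 480x640 float32, m along the optical axis (not along the pixel's ray), 0 where there is no reading.
- viewer.calibration(name): a dict with "mtx" (3x3 intrinsics, pixels), "k1" (the pictures are not rectified: a ray, as slopes to the right and down, at radius r is drawn at 1 + k1 r^2 times it, then the intrinsics apply), "view" (4x4, takes a point from world to camera coordinates). Camera axes: x right, y up, looking along -z (the intrinsics and any distortion apply to the point x, -y, -z); pixel columns grow to the right and rows downward; lengths in m; the calibration is good to about 2 mm. A picture is of the moment at which its call begins: read the wrist's pose just before it. calibration takes no time and is no camera call; for the wrist camera it gives the pose at the moment of the call.
- bot.sign_off(): hands the job in, once; it reports no verdict.
The state is a dict: "clock": time; "q": joint angles; "qd": joint speeds; "effort": joint torques, N m; "tool_pos": TCP position; "eef_rot": TCP orientation; "contact_force": force on the tool from outside, world axes, zero at the start; "ft_torque": the same for the moment, N m; "width": finger opening in m.
Only numpy, scipy, OpenCV 4.12 (cv2) and the standard library are available. Lean on these libraries where they do the work, as an engineer would, in place of code of your own. Each camera call takes 0.05 s, during which the arm holds its last target. There are 200 camera calls.

## Working session

There is one attempt and no reset: what is moved stays moved. The work goes in short steps, Python scripts to look and compute and a tool call to move; the robot and the scene stay as the last step left them, time stands still between calls to the robot, and variables do not carry over. Pictures are saved under pics/ and viewed, about 12 in all and at most 16, crops included, and the job is handed in when it is done.

Besides the shell and the picture viewer there is one more tool, called as name(argument=value, ...) on one line, values as JSON. drive_tool: Moves the arm, as the interface text tells. Its arguments: {"type":"object","properties":{"moves":{"type":"string"},"grip_force":{"type":"number"}},"required":["moves"]}

```bash
mkdir -p pics; ls
cat > h.py <<'E'
import numpy as np, cv2
from cell import readout, viewer, bot
def snap(n,f=None):
    im,d=viewer.snapshot(n); c=viewer.calibration(n)
    if f: cv2.imwrite('pics/'+f,im[:,:,::-1])
    return im,d,c
def ray(c,u,v):
    K=np.array(c['mtx'],float); k=c['k1']; V=np.array(c['view'],float)
    p=cv2.undistortPoints(np.array([[[u,v]]],float),K,np.array([k,0,0,0,0.]))[0,0]
    R=V[:3,:3]; o=-R.T@V[:3,3]
    return o,R.T@np.array([p[0],-p[1],-1.])
def onz(c,u,v,z):
    o,d=ray(c,u,v); return o+d*(z-o[2])/d[2]
def ond(c,u,v,dep):
    o,d=ray(c,u,v); return o+d*dep
def blobs(im,lo,hi,amin=40):
    m=cv2.inRange(cv2.cvtColor(im,cv2.COLOR_RGB2HSV),lo,hi)
    n,l,s,c=cv2.connectedComponentsWithStats(m)
    return [(c[i].round(1),s[i]) for i in range(1,n) if s[i][4]>=amin],l
E
python3 - <<'E'
from h import *
s=readout.get_state(); print({k:np.round(v,3).tolist() for k,v in s.items()}, bot.grasp_offset)
for n in('scene','top'):
    im,d,c=snap(n,n+'0.png'); print(n,np.round(c['mtx'],1).tolist(),c['k1'],np.round(c['view'],3).tolist())
E
```

```text
pics
{'clock': 0.0, 'q': [-1.318, 0.322, -0.07, 1.452, 0.023, 1.371, -0.057], 'qd': [-0.001, 0.001, 0.0, 0.002, 0.0, 0.001, -0.001], 'effort': [-0.001, -49.359, -0.382, -31.433, 0.013, 0.011, -0.0], 'tool_pos': [0.154, 0.631, 0.23], 'eef_rot': [[0.236, -0.0, -0.972], [0.972, -0.002, 0.236], [-0.002, -1.0, -0.0]], 'contact_force': [0.743, -0.349, -0.203], 'ft_torque': [-0.006, 0.002, 0.044], 'width': 0.085} -0.0187
scene [[434.2, 0.0, 314.7], [0.0, 434.2, 236.2], [0.0, 0.0, 1.0]] 0.0011468947440460714 [[0.419, 0.908, -0.017, -0.265], [-0.651, 0.313, 0.691, 0.27], [0.633, -0.278, 0.723, -1.494], [0.0, 0.0, 0.0, 1.0]]
top [[545.0, 0.0, 319.2], [0.0, 545.0, 244.6], [0.0, 0.0, 1.0]] -0.048183718864825205 [[0.024, -0.999, 0.021, -0.012], [0.996, 0.026, 0.088, -0.555], [-0.089, 0.019, 0.996, -1.539], [0.0, 0.0, 0.0, 1.0]]
```

View pics/scene0.png

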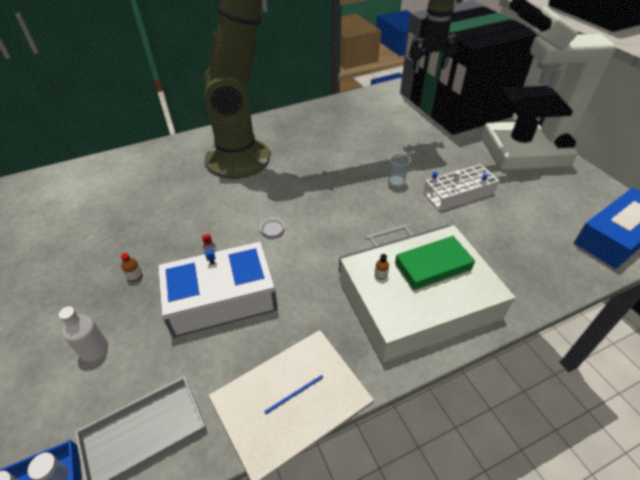

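View pics/top0.png

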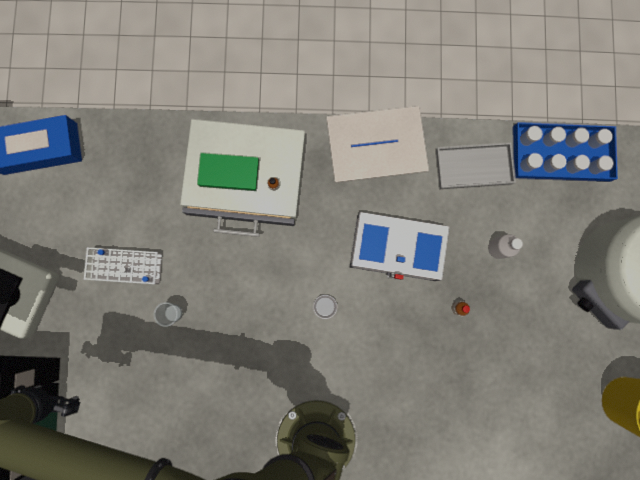

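The top view shows the case lid around (400,245), its blue grip at (401,258), the red hasp grip at (397,276), the cabinet roof around (243,170) and the drawer handle at (238,232). The dish is at (325,306) and the stain bottle at (462,309).

```bash
cat > m.py <<'E'
from h import *
im,d,c=snap('top')
hsv=cv2.cvtColor(im,cv2.COLOR_RGB2HSV)
def quad(x0,y0,x1,y1,z,fill=25):
    g=im[y0:y1,x0:x1].astype(int); m=((g.min(2)>185)).astype(np.uint8)
    m=cv2.morphologyEx(m,cv2.MORPH_OPEN,np.ones((3,3)))
    cs,_=cv2.findContours(m,cv2.RETR_EXTERNAL,cv2.CHAIN_APPROX_NONE); k=max(cs,key=cv2.contourArea)[:,0,:]+[x0,y0]
    P=np.array([onz(c,u,v,z)[:2] for u,v in k],np.float32)
    return cv2.minAreaRect(P), cv2.boxPoints(cv2.minAreaRect(P)).round(3).tolist()
print('lid',quad(335,195,465,290,.0955))
print('cab',quad(165,110,320,225,.085))
for nm,lo,hi,z in(('blue',(100,120,60),(130,255,255),.12),('red',(0,150,100),(8,255,255),.13),('green',(50,120,50),(75,255,255),.12)):
    for cc,s in blobs(im,lo,hi,15)[0]:
        if 150<cc[0]<480 and 130<cc[1]<320: print(nm,cc,s.tolist(),onz(c,*cc,z).round(3))
for nm,u,v,z in(('handleL',217,233,.065),('handleR',260,235,.065),('dish',325,306,.01),('stain',462,309,.085),('beaker',168,314,.05),('rackBL',160,284,.08),('wash',511,244,.15),('oil',274,183,.155)):
    print(nm,onz(c,u,v,z).round(3))
E
python3 m.py
```

```text
lid (((0.5513738989830017, -0.22002992033958435), (0.24517162144184113, 0.1447383463382721), 82.2938461303711), [[0.46299999952316284, -0.3319999873638153], [0.6069999933242798, -0.35100001096725464], [0.6399999856948853, -0.1080000028014183], [0.4959999918937683, -0.08900000154972076]])
cab (((0.650957465171814, 0.15308335423469543), (0.012968037277460098, 0.02719552256166935), 76.13519287109375), [[0.6359999775886536, 0.15000000596046448], [0.6629999876022339, 0.14399999380111694], [0.6660000085830688, 0.15600000321865082], [0.6389999985694885, 0.16300000250339508]])
blue [373.2 143.1] [352, 140, 45, 7, 69] [ 0.831 -0.138  0.12 ]
blue [373.4 242.9] [359, 224, 29, 39, 853] [ 0.555 -0.142  0.12 ]
blue [427.2 251.6] [413, 233, 29, 38, 855] [ 0.535 -0.289  0.12 ]
blue [400.6 258.9] [397, 257, 8, 5, 37] [ 0.513 -0.217  0.12 ]
red [398.4 276.2] [395, 274, 8, 5, 35] [ 0.466 -0.21   0.13 ]
red [465.8 308.8] [463, 305, 7, 8, 44] [ 0.384 -0.392  0.13 ]
green [227.9 171.4] [198, 154, 60, 36, 1883] [0.74  0.257 0.12 ]
handleL [0.576 0.289 0.065]
handleR [0.574 0.169 0.065]
dish [ 0.38  -0.019  0.01 ]
stain [ 0.382 -0.394  0.085]
beaker [0.348 0.419 0.05 ]
rackBL [0.43  0.437 0.08 ]
wash [ 0.559 -0.508  0.15 ]
oil [0.704 0.129 0.155]
```

```bash
cat >> h.py <<'E'
def legs(yaw,*pts,start=None):
    """shifts (tool x,y,z mm) between waypoints with the tool at yaw (deg)"""
    s=readout.get_state(); R=np.array(s['eef_rot']); p=np.array(s['tool_pos']) if start is None else np.array(start)
    y0=np.degrees(np.arctan2(R[1,0],R[0,0])); print('at',s['tool_pos'],'yaw %.1f roll needed %.1f'%(y0,(y0-yaw+180)%360-180),'F',np.round(s['contact_force'],1),'w',round(s['width'],4),'t',round(s['clock'],2))
    a=np.radians(yaw); X=np.array([np.cos(a),np.sin(a),0]); Z=np.array([-np.sin(a),np.cos(a),0]); Z=np.cross(X,[0,0,-1])
    for q in pts:
        d=np.array(q)-p; print('->',np.round(q,3),'shift mm',np.round([d@X*1e3,-d[2]*1e3,d@Z*1e3],1),'len',round(np.linalg.norm(d)*1e3)); p=np.array(q)
C=np.array([.551,-.220]); CY=-7.7
def case(x,y,z):
    a=np.radians(CY); return [C[0]+x*np.cos(a)-y*np.sin(a),C[1]+x*np.sin(a)+y*np.cos(a),z]
E
python3 - <<'E'
from h import *
c=viewer.calibration('top')
for u,v in((191,121),(305,131),(181,207),(296,217)): print(onz(c,u,v,.085).round(3))
E
```

```text
[0.889 0.373 0.085]
[0.869 0.051 0.085]
[0.644 0.388 0.085]
[0.625 0.069 0.085]
```

drive_tool(moves="-29 0 -54 -6 255;-29 0 -54 0 255;-29 0 -54 0 255;-29 0 -54 0 255;-29 0 -54 0 255")

```text
clock: 0.78
tool_pos: [0.3992, 0.4453, 0.2312]
eef_rot: [[0.134, -0.0, -0.991], [0.991, 0.0, 0.134], [0.0, -1.0, 0.0]]
contact_force: [1.0, 0.8, 0.1]
width: 0.0002
```

drive_tool(moves="-47 0 -29 0 255;-47 0 -29 0 255;-47 0 -29 0 255;-47 0 -29 0 255;-47 0 -29 0 255")

```text
clock: 1.4
tool_pos: [0.5106, 0.1927, 0.2312]
eef_rot: [[0.134, 0.0, -0.991], [0.991, 0.0, 0.134], [0.0, -1.0, -0.0]]
contact_force: [1.2, 0.7, 0.1]
width: -0.0
```

Run:
```python
from h import *
legs(82.3,(.56,.1,.23),case(-.064,0,.2),case(-.064,0,.115))
```

```text
at [0.51060224 0.19274844 0.23123715] yaw 82.3 roll needed 0.0 F [1.2 0.7 0.1] w -0.0 t 1.4
-> [0.56 0.1  0.23] shift mm [-85.3   1.2 -61.4] len 105
-> [ 0.488 -0.211  0.2  ] shift mm [-318.3   30.    30. ] len 321
-> [ 0.488 -0.211  0.115] shift mm [ 0. 85.  0.] len 85
```

drive_tool(moves="-58 0 -5 0 255;-58 0 -5 0 255;-58 0 -5 0 255;-58 0 -5 0 255;-58 0 -5 0 255")

```text
clock: 2.02
tool_pos: [0.4958, -0.098, 0.2313]
eef_rot: [[0.133, 0.001, -0.991], [0.991, 0.0, 0.133], [0.001, -1.0, -0.0]]
contact_force: [0.4, 0.7, 0.3]
width: -0.0003
```

drive_tool(moves="-58 0 -3 0 255;-56 0 -3 0 255;0 20 0 0 255;0 0 0 0 255")

```text
clock: 2.52
tool_pos: [0.4857, -0.2099, 0.2099]
eef_rot: [[0.135, -0.003, -0.991], [0.991, 0.001, 0.135], [0.001, -1.0, 0.003]]
contact_force: [0.3, 0.8, -0.3]
width: -0.0002
```

Run:
```python
from h import *
legs(82.3,case(-.064,0,.115))
im,d,c=snap('wrist','w1.png')
for nm,lo,hi,z in(('blue',(100,120,60),(130,255,255),.136),('red',(0,150,80),(8,255,255),.144)):
    for cc,s in blobs(im,lo,hi,150)[0]: print(nm,cc,s.tolist(),onz(c,*cc,z).round(3))
print('expect',case(-.04,0,.136),case(-.087,0,.144))
```

```text
at [ 0.48567826 -0.20988319  0.20987864] yaw 82.3 roll needed -0.0 F [ 0.3  0.8 -0.3] w -0.0002 t 2.52
-> [ 0.488 -0.211  0.115] shift mm [-1.3 94.9 -2.1] len 95
blue [228.5 298.7] [182, 250, 91, 105, 8175] [ 0.513 -0.277  0.136]
blue [405.7 298.8] [362, 250, 91, 105, 8167] [ 0.53  -0.15   0.136]
blue [317.1 279.1] [303, 267, 29, 25, 670] [ 0.506 -0.212  0.136]
blue [ 18.2 465.1] [0, 451, 50, 29, 877] [ 0.645 -0.49   0.136]
red [ 48.2 133.1] [32, 121, 39, 27, 705] [ 0.388 -0.356  0.144]
red [317.5 222.4] [302, 210, 32, 24, 690] [ 0.463 -0.205  0.144]
expect [np.float64(0.5113606720114066), np.float64(-0.2146405525832683), 0.136] [np.float64(0.4647844616248093), np.float64(-0.2083432018686086), 0.144]
```

View pics/w1.png

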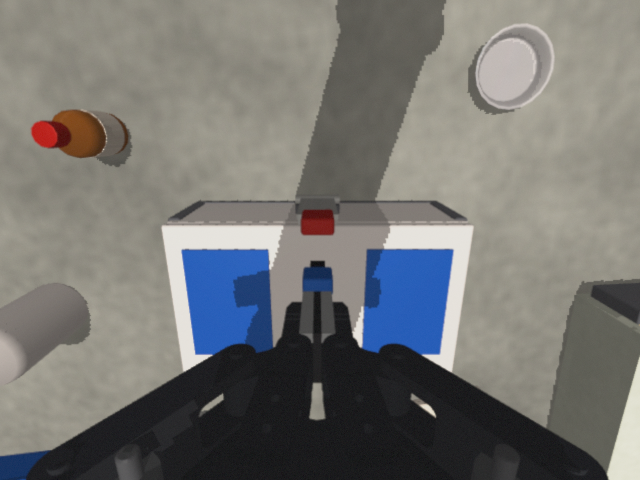

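drive_tool(moves="0 50 0 0 255;0 35 0 0 255;0 9 0 0 255;0 0 0 0 255")

```text
clock: 3.08
tool_pos: [0.4876, -0.2095, 0.118]
eef_rot: [[0.132, 0.001, -0.991], [0.991, -0.0, 0.132], [0.0, -1.0, -0.001]]
contact_force: [0.0, 0.7, 1.7]
width: -0.0001
```

drive_tool(moves="0 0 14 0 255;0 0 14 0 255;0 1 13 0 255;0 10 14 0 255;0 12 14 0 255")

```text
clock: 3.7
tool_pos: [0.4179, -0.2008, 0.0946]
eef_rot: [[0.134, 0.002, -0.991], [0.991, 0.0, 0.134], [0.001, -1.0, -0.002]]
contact_force: [0.7, -0.6, 0.4]
width: 0.0002
```

drive_tool(moves="0 9 6 0 255;0 9 5 0 255;0 0 0 0 255")

```text
clock: 4.08
tool_pos: [0.407, -0.1991, 0.0757]
eef_rot: [[0.134, -0.001, -0.991], [0.991, 0.0, 0.134], [0.0, -1.0, 0.001]]
contact_force: [1.0, 0.5, 0.7]
width: -0.0001
```

```bash
sed -i 's/^C=.*; CY/C=np.array([.549,-.218]); CY/' h.py
python3 - <<'E'
from h import *
legs(82.3,case(-.04,0,.2))
im,d,c=snap('scene','s1.png'); cv2.imwrite('pics/s1.png',cv2.resize(im[150:350,120:320,::-1],None,fx=2,fy=2))
E
```

```text
at [ 0.40700677 -0.19909757  0.07571898] yaw 82.3 roll needed 0.0 F [1.  0.5 0.7] w -0.0001 t 4.08
-> [ 0.509 -0.213  0.2  ] shift mm [   0.3 -124.3 -103.2] len 162
```

View pics/s1.png

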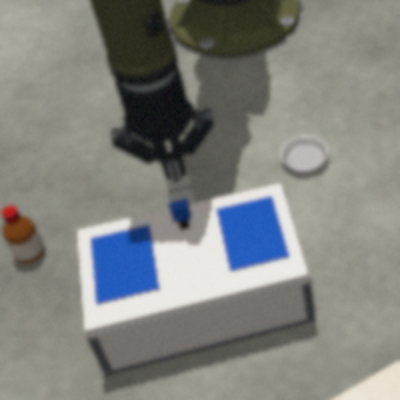

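The scene crop (zoomed) shows the lid still shut, with its blue grip at (180,212), and the hasp no longer standing in front of it.

drive_tool(moves="0 -60 0 0 200;0 -50 -10 0 60;0 -14 -31 0 60;0 0 -31 0 60;0 0 -31 0 60")

```text
clock: 4.75
tool_pos: [0.5116, -0.2131, 0.2011]
eef_rot: [[0.133, 0.002, -0.991], [0.991, -0.0, 0.133], [-0.0, -1.0, -0.002]]
contact_force: [-0.8, 0.5, 0.0]
width: 0.0661
```

Run:
```python
from h import *
legs(82.3,case(-.04,0,.105))
im,d,c=snap('wrist','w2.png')
for nm,lo,hi,z in(('blue',(100,120,60),(130,255,255),.136),('red',(0,150,80),(8,255,255),.08)):
    for cc,s in blobs(im,lo,hi,150)[0]: print(nm,cc,s.tolist(),onz(c,*cc,z).round(3),d[int(cc[1]),int(cc[0])], ond(c,*cc,d[int(cc[1]),int(cc[0])]).round(3))
print('expect',case(-.04,0,.136))
```

```text
at [ 0.51160716 -0.21310364  0.20110699] yaw 82.4 roll needed 0.1 F [-0.8  0.5  0. ] w 0.0661 t 4.75
-> [ 0.509 -0.213  0.105] shift mm [ 0.2 96.1  2.3] len 96
blue [222.8 269.8] [173, 221, 97, 113, 8578] [ 0.516 -0.276  0.136] 0.26763022 [ 0.531 -0.29   0.097]
blue [410.9 269.8] [365, 221, 97, 114, 8562] [ 0.532 -0.151  0.136] 0.26604265 [ 0.55  -0.142  0.098]
blue [317.  251.8] [302, 238, 31, 28, 833] [ 0.511 -0.212  0.136] 0.22081646 [ 0.511 -0.212  0.136]
blue [ 10.8 452.7] [0, 441, 33, 32, 505] [ 0.651 -0.482  0.136] 0.4369531 [ 0.777 -0.644  0.016]
red [317.2  65.1] [303, 44, 30, 44, 1268] [ 0.393 -0.196  0.08 ] 0.2392426 [ 0.393 -0.196  0.076]
red [27.  92.7] [10, 79, 42, 30, 780] [ 0.385 -0.404  0.08 ] 0.23828183 [ 0.385 -0.401  0.084]
expect [np.float64(0.5093606720114066), np.float64(-0.2126405525832683), 0.136]
```

View pics/w2.png

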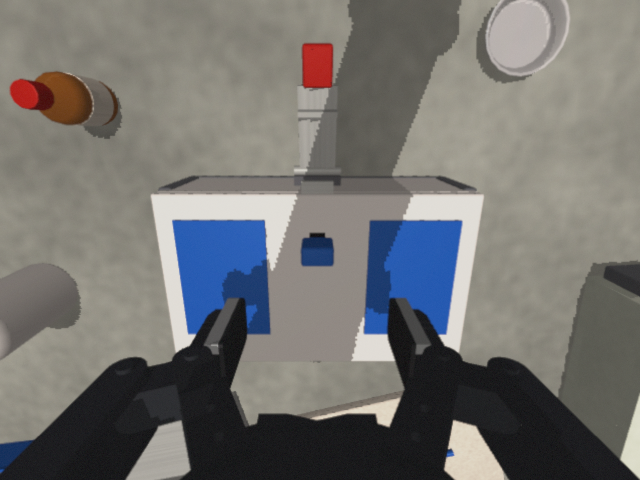

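drive_tool(moves="0 50 0 0 60;0 46 0 0 60;0 0 1 0 60;0 0 0 0 255;0 0 0 0 255", grip_force=40)

```text
clock: 5.42
tool_pos: [0.5104, -0.2136, 0.1067]
eef_rot: [[0.134, 0.004, -0.991], [0.991, -0.001, 0.134], [-0.0, -1.0, -0.004]]
contact_force: [0.2, 0.9, 1.2]
width: 0.0299
```

drive_tool(moves="0 0 0 0 255;0 -14 -6 0 255;0 -13 -7 0 255;0 -12 -9 0 255;0 -11 -10 0 255")

```text
clock: 6.05
tool_pos: [0.5396, -0.2169, 0.1544]
eef_rot: [[0.134, -0.004, -0.991], [0.991, 0.001, 0.134], [0.001, -1.0, 0.004]]
contact_force: [-2.5, 0.7, -8.0]
width: 0.0208
```

drive_tool(moves="0 -10 -12 0 255;0 -8 -13 0 255;0 -6 -14 0 255;0 -5 -14 0 255;0 -3 -15 0 255")

```text
clock: 6.68
tool_pos: [0.6075, -0.2261, 0.1875]
eef_rot: [[0.134, -0.002, -0.991], [0.991, 0.001, 0.134], [0.001, -1.0, 0.003]]
contact_force: [-5.3, 1.7, -1.7]
width: 0.0212
```

drive_tool(moves="0 -1 -15 0 255;0 1 -15 0 255;0 3 -15 0 255;0 3 -10 0 255;0 0 0 0 255")

```text
clock: 7.3
tool_pos: [0.6652, -0.2339, 0.1825]
eef_rot: [[0.133, 0.005, -0.991], [0.991, -0.002, 0.133], [-0.001, -1.0, -0.005]]
contact_force: [0.9, 1.6, 3.5]
width: 0.0212
```

Run:
```python
from h import *
legs(82.3,case(-.0,0,.3))
im,d,c=snap('scene'); cv2.imwrite('pics/s2.png',cv2.resize(im[100:350,100:350,::-1],None,fx=2,fy=2))
```

```text
at [ 0.66524315 -0.23391075  0.18254738] yaw 82.4 roll needed 0.1 F [0.9 1.6 3.5] w 0.0212 t 7.3
-> [ 0.549 -0.218  0.3  ] shift mm [   0.2 -117.5  117.3] len 166
```

View pics/s2.png

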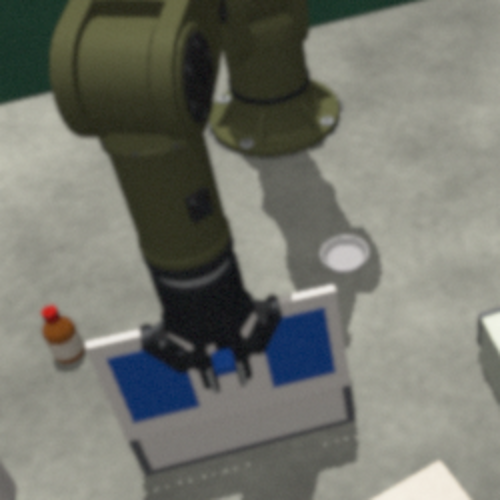

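The lid stands about upright in the scene crop. I'll release it, rise, and go to the drawer handle.

drive_tool(moves="0 0 0 0 60;0 0 0 0 60;0 -60 0 0 60;0 -60 0 0 60;0 0 0 0 60")

```text
clock: 7.98
tool_pos: [0.6641, -0.2354, 0.3068]
eef_rot: [[0.134, 0.01, -0.991], [0.991, -0.003, 0.134], [-0.002, -1.0, -0.01]]
contact_force: [-0.4, 0.5, 0.4]
width: 0.0654
```

drive_tool(moves="0 0 0 10.7 60;0 0 0 10.7 60;0 0 0 10.7 60;0 0 0 10.7 60;0 0 0 10.7 60")

```text
clock: 8.6
tool_pos: [0.662, -0.2336, 0.2992]
eef_rot: [[0.879, -0.001, -0.476], [0.476, 0.001, 0.879], [-0.001, -1.0, 0.001]]
contact_force: [-0.6, 0.1, 1.1]
width: 0.0651
```

drive_tool(moves="0 0 0 10.7 60;0 0 0 10.7 60;0 0 0 10.7 60;0 0 0 0 120;0 0 0 0 120")

```text
clock: 9.22
tool_pos: [0.6622, -0.2336, 0.2998]
eef_rot: [[0.999, -0.001, 0.054], [-0.054, 0.0, 0.999], [-0.001, -1.0, 0.0]]
contact_force: [0.6, 0.5, -0.6]
width: 0.0452
```

Run:
```python
from h import *
legs(-3.5,(.5,.1,.28),(.5,.2,.25),(.575,.23,.2))
```

```text
at [ 0.66218746 -0.23360115  0.29976263] yaw -3.1 roll needed 0.4 F [ 0.6  0.5 -0.6] w 0.0452 t 9.22
-> [0.5  0.1  0.28] shift mm [-182.3   19.8  323.1] len 371
-> [0.5  0.2  0.25] shift mm [-6.1 30.  99.8] len 104
-> [0.575 0.23  0.2  ] shift mm [73.  50.  34.5] len 95
```

drive_tool(moves="-24 6 53 0.4 120;-24 6 53 0 120;-24 6 53 0 120;-24 6 53 0 120;-24 6 53 0 120")

```text
clock: 9.85
tool_pos: [0.5583, 0.0401, 0.2701]
eef_rot: [[0.998, 0.001, 0.061], [-0.061, 0.001, 0.998], [0.0, -1.0, 0.001]]
contact_force: [-0.5, 1.5, 0.3]
width: 0.0451
```

drive_tool(moves="-24 6 53 0 120;-12 6 53 0 120;0 6 35 0 130;0 0 0 0 140")

```text
clock: 10.35
tool_pos: [0.5311, 0.1855, 0.2515]
eef_rot: [[0.998, -0.001, 0.055], [-0.055, -0.0, 0.998], [-0.001, -1.0, -0.0]]
contact_force: [-0.5, -0.7, 0.4]
width: 0.0384
```

Run:
```python
from h import *
legs(-3.5,(.575,.23,.2))
im,d,c=snap('wrist','w3.png')
for u,v in ((250,150),(320,150),(400,150)): print(u,v,im[v,u],d[v,u],ond(c,u,v,d[v,u]).round(3))
# points at height ~.06-.072 near handle
uu,vv=np.meshgrid(np.arange(0,640,2),np.arange(0,480,2)); P=[]
for u,v in zip(uu.ravel(),vv.ravel()):
    if d[v,u]>0:
        p=ond(c,u,v,d[v,u])
        if .058<p[2]<.080 and .53<p[0]<.62 and .1<p[1]<.4: P.append([u,v,*p])
P=np.array(P); print(len(P)); np.save('P.npy',P)
for y0 in np.arange(.14,.33,.02):
    q=P[(abs(P[:,3]-y0)<.01)]; print(round(y0,2),len(q),np.histogram(q[:,2],np.arange(.53,.625,.01))[0])
```

```text
at [0.53113793 0.18545491 0.25147197] yaw -3.2 roll needed 0.3 F [-0.5 -0.7  0.4] w 0.0384 t 10.35
-> [0.575 0.23  0.2  ] shift mm [41.1 51.5 47.1] len 81
250 150 [158 154 142] 0.3808712 [0.46  0.246 0.   ]
320 150 [153 150 137] 0.38241163 [ 0.539  0.241 -0.001]
400 150 [53 53 56] 0.33863282 [0.62  0.239 0.044]
890
0.14 50 [ 0  0  0  0  0  0  0  0 50]
0.16 49 [ 0  0  0  0  0  0  0  0 49]
0.18 169 [ 0  0  0  4 46 20 20 22 57]
0.2 94 [ 0  0  0  0 50  7  0  0 37]
0.22 91 [ 0  0  0  0 48 14  0  0 29]
0.24 79 [ 0  0  0  0 43 22  0  0 14]
0.26 66 [ 0  0  0  0 25 41  0  0  0]
0.28 166 [ 0  0  0  0 17 60 26 30 33]
0.3 37 [ 0  0  0  0  5 32  0  0  0]
0.32 0 [0 0 0 0 0 0 0 0 0]
```

View pics/w3.png

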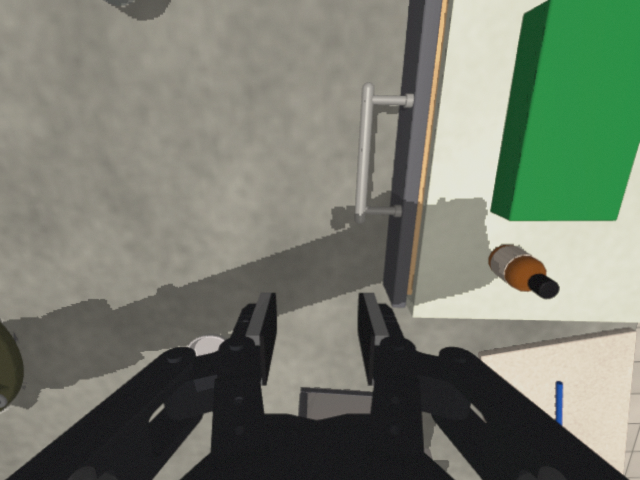

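The bar handle runs from (367,88) to (361,212) in the wrist view, about x 0.578, y 0.17–0.30.

drive_tool(moves="22 40 26 0 165;22 50 26 0 165;0 30 0 0 165;0 0 0 0 165;0 0 0 0 165")

```text
clock: 11.02
tool_pos: [0.5809, 0.2292, 0.1343]
eef_rot: [[0.998, 0.002, 0.066], [-0.066, 0.001, 0.998], [0.002, -1.0, 0.001]]
contact_force: [0.4, 1.3, 0.9]
width: 0.0304
```

Run:
```python
from h import *
legs(-3.5,(.578,.235,.047))
```

```text
at [0.58087862 0.22917947 0.1343147 ] yaw -3.8 roll needed -0.3 F [0.4 1.3 0.9] w 0.0304 t 11.03
-> [0.578 0.235 0.047] shift mm [-3.2 87.3  5.6] len 88
```

drive_tool(moves="-3 40 5 0 165;0 30 0 0 165;0 17 0 0 165;0 0 0 0 255;0 0 0 0 255", grip_force=50)

```text
clock: 11.65
tool_pos: [0.5776, 0.2354, 0.0463]
eef_rot: [[0.998, 0.001, 0.065], [-0.065, 0.001, 0.998], [0.001, -1.0, 0.001]]
contact_force: [0.7, -0.8, -4.2]
width: 0.0091
```

drive_tool(moves="-8 0 0 0 255;-20 0 0 0 255;-25 0 0 0 255;-25 0 0 0 255;-25 0 0 0 255")

```text
clock: 12.28
tool_pos: [0.474, 0.2435, 0.0463]
eef_rot: [[0.998, 0.002, 0.064], [-0.064, 0.003, 0.998], [0.002, -1.0, 0.003]]
contact_force: [1.9, 1.9, -0.9]
width: 0.0091
```

drive_tool(moves="-25 0 0 0 255;-25 0 0 0 255;-15 0 0 0 255;-8 0 0 0 255;0 0 0 0 255")

```text
clock: 12.9
tool_pos: [0.4014, 0.249, 0.0463]
eef_rot: [[0.998, 0.002, 0.063], [-0.063, 0.004, 0.998], [0.001, -1.0, 0.004]]
contact_force: [-0.1, 6.1, -4.1]
width: 0.0092
```

drive_tool(moves="0 0 0 0 165;0 0 0 0 165;0 -50 0 0 165;0 -60 0 0 120;20 -60 -20 0 60")

```text
clock: 13.52
tool_pos: [0.4183, 0.2273, 0.2138]
eef_rot: [[0.998, -0.0, 0.061], [-0.061, 0.0, 0.998], [-0.0, -1.0, 0.0]]
contact_force: [1.1, 1.5, 0.3]
width: 0.0622
```

drive_tool(moves="40 -50 -40 0 60;40 -40 -30 0 60;0 0 0 0 60;0 0 0 0 60")

```text
clock: 14.02
tool_pos: [0.4864, 0.1599, 0.2917]
eef_rot: [[0.998, -0.001, 0.065], [-0.065, -0.0, 0.998], [-0.001, -1.0, -0.0]]
contact_force: [0.4, 0.6, -0.4]
width: 0.0651
```

```bash
cat > jars.py <<'E'
from h import *
import sys
def jars(f=None,ztop=.067):
    im,d,c=snap('wrist',f); out=[]
    for cc,s in blobs(im,(20,110,90),(34,255,255),150)[0]:
        out.append((cc,s.tolist(),onz(c,*cc,ztop).round(4)))
    return im,d,c,out
if __name__=='__main__':
    legs(-3.5)
    im,d,c,o=jars(sys.argv[1])
    for cc,s,p in o: print(cc,s,p,ond(c,*cc,d[int(cc[1]),int(cc[0])]).round(3))
E
python3 jars.py w4.png
```

```text
at [0.48638829 0.15988265 0.29171786] yaw -3.7 roll needed -0.2 F [ 0.4  0.6 -0.4] w 0.0651 t 14.03
[350.1  88.4] [330, 66, 42, 46, 1534] [0.5264 0.2779 0.067 ] [0.526 0.278 0.067]
[355.5 157.2] [336, 137, 40, 41, 1274] [0.53   0.2108 0.067 ] [0.53  0.211 0.067]
```

View pics/w4.png

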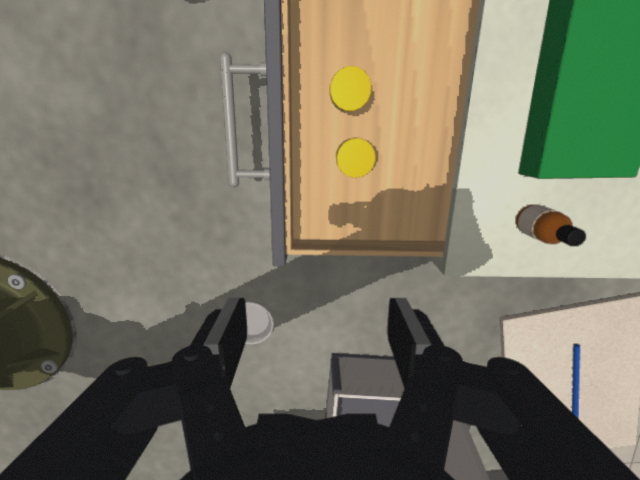

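The wrist view shows the drawer open with two yellow caps at (350,88) and (355,157), spaced 67 mm apart, and nothing else visible inside.

drive_tool(moves="20 50 27 0 60;20 50 27 0 60;0 60 0 0 60;0 45 0 0 60;0 0 0 0 60")

```text
clock: 14.7
tool_pos: [0.5259, 0.2108, 0.083]
eef_rot: [[0.998, -0.008, 0.063], [-0.063, -0.005, 0.998], [-0.008, -1.0, -0.006]]
contact_force: [0.3, -0.6, 0.7]
width: 0.0655
```

Run:
```python
from h import *
legs(-3.5,(.530,.2108,.036))
```

```text
at [0.52590979 0.21075546 0.0829582 ] yaw -3.6 roll needed -0.1 F [ 0.3 -0.6  0.7] w 0.0655 t 14.7
-> [0.53  0.211 0.036] shift mm [ 4.1 47.   0.3] len 47
```

drive_tool(moves="3 30 0 0 60;0 17 0 0 60;0 0 0 0 60;0 0 0 0 255;0 0 0 0 255", grip_force=30)

```text
clock: 15.32
tool_pos: [0.5341, 0.2116, 0.0418]
eef_rot: [[0.998, 0.002, 0.064], [-0.064, 0.002, 0.998], [0.001, -1.0, 0.002]]
contact_force: [-1.3, -0.4, 4.9]
width: 0.0411
```

drive_tool(moves="0 0 0 0 255;0 -40 0 0 255;0 -55 0 0 255;0 -55 0 0 255;0 -55 0 4 255")

```text
clock: 15.95
tool_pos: [0.5332, 0.2109, 0.2474]
eef_rot: [[0.991, 0.0, 0.136], [-0.136, 0.001, 0.991], [0.0, -1.0, 0.001]]
contact_force: [0.9, 0.6, -0.1]
width: 0.0413
```

```bash
sed -i 's/^C=.*; CY/C=np.array([.550,-.2175]); CY/' h.py
python3 - <<'E'
from h import *
legs(-7.7,(.53,.05,.24),case(0,-.05,.22),case(0,-.05,.021))
E
```

```text
at [0.53315293 0.2109145  0.24739358] yaw -7.8 roll needed -0.1 F [ 0.9  0.6 -0.1] w 0.0413 t 15.95
-> [0.53 0.05 0.24] shift mm [  18.4    7.4 -159.9] len 161
-> [ 0.543 -0.267  0.22 ] shift mm [  55.7   20.  -312.4] len 318
-> [ 0.543 -0.267  0.021] shift mm [  0. 199.   0.] len 199
```

drive_tool(moves="9 0 -59 0 255;9 0 -59 0 255;9 0 -59 0 255;9 0 -59 0 255;9 0 -59 0 255")

```text
clock: 16.58
tool_pos: [0.5383, -0.0889, 0.2458]
eef_rot: [[0.991, 0.002, 0.133], [-0.133, 0.002, 0.991], [0.001, -1.0, 0.002]]
contact_force: [1.7, -0.2, -0.6]
width: 0.0412
```

drive_tool(moves="9 0 -59 0 255;9 0 -59 0 255;9 0 -59 0 255;2 0 -3 0 255;0 0 0 0 255")

```text
clock: 17.2
tool_pos: [0.5429, -0.2699, 0.2452]
eef_rot: [[0.991, -0.0, 0.135], [-0.135, 0.0, 0.991], [-0.0, -1.0, 0.0]]
contact_force: [0.2, 0.5, -0.3]
width: 0.0411
```

Run:
```python
from h import *
legs(-7.7,case(0,-.05,.026))
```

```text
at [ 0.5428858  -0.26989718  0.24522478] yaw -7.8 roll needed -0.1 F [ 0.2  0.5 -0.3] w 0.0411 t 17.2
-> [ 0.543 -0.267  0.026] shift mm [  0.  219.2   2.9] len 219
```

drive_tool(moves="0 55 2 0 255;0 55 0 0 255;0 50 0 0 255;0 35 0 0 255;0 15 0 0 255")

```text
clock: 17.82
tool_pos: [0.5434, -0.264, 0.0334]
eef_rot: [[0.992, -0.002, 0.13], [-0.13, 0.002, 0.992], [-0.003, -1.0, 0.002]]
contact_force: [-0.5, 0.5, -0.1]
width: 0.0407
```

drive_tool(moves="0 5 0 0 255;0 3 0 0 255;0 1 0 0 255;0 0 0 0 255")

```text
clock: 18.32
tool_pos: [0.5439, -0.2678, 0.0271]
eef_rot: [[0.991, 0.001, 0.134], [-0.134, -0.0, 0.991], [0.001, -1.0, -0.0]]
contact_force: [0.8, 0.6, -0.5]
width: 0.0411
```

drive_tool(moves="0 1 0 0 255;0 1 0 0 255;0 0 0 0 255")

```text
clock: 18.7
tool_pos: [0.5436, -0.2676, 0.0249]
eef_rot: [[0.991, 0.0, 0.134], [-0.134, 0.0, 0.991], [0.0, -1.0, 0.0]]
contact_force: [-1.5, 0.6, 4.9]
width: 0.0411
```

drive_tool(moves="0 1 0 0 255;0 1 0 0 255;0 0 0 0 255")

```text
clock: 19.08
tool_pos: [0.5436, -0.2677, 0.0248]
eef_rot: [[0.991, 0.001, 0.134], [-0.134, 0.002, 0.991], [0.0, -1.0, 0.002]]
contact_force: [-6.2, 4.5, 20.0]
width: 0.0409
```

drive_tool(moves="0 -1 0 0 255;0 0 0 0 70;0 0 0 0 70;0 0 0 0 70;0 -40 0 0 70")

```text
clock: 19.7
tool_pos: [0.5413, -0.2661, 0.0608]
eef_rot: [[0.991, -0.006, 0.134], [-0.133, 0.002, 0.991], [-0.006, -1.0, 0.001]]
contact_force: [0.4, 0.8, 0.1]
width: 0.0621
```

drive_tool(moves="0 -60 0 0 60;0 -60 0 0 60;0 -60 0 0 60;-9 0 59 0 60;-9 0 59 0 60")

```text
clock: 20.32
tool_pos: [0.5414, -0.148, 0.2439]
eef_rot: [[0.991, 0.002, 0.137], [-0.137, -0.0, 0.991], [0.002, -1.0, 0.0]]
contact_force: [0.9, 1.6, -0.8]
width: 0.0653
```

drive_tool(moves="-9 0 59 0 60;-9 0 59 0 60;-9 0 59 0 60;-9 0 59 0 60;-9 -10 49 -4 60")

```text
clock: 20.95
tool_pos: [0.5338, 0.143, 0.2527]
eef_rot: [[0.998, -0.001, 0.061], [-0.061, 0.0, 0.998], [-0.001, -1.0, 0.0]]
contact_force: [0.7, -0.3, 0.2]
width: 0.0655
```

drive_tool(moves="-10 -15 0 0 60;0 0 0 0 60")

```text
clock: 21.2
tool_pos: [0.5251, 0.1414, 0.2689]
eef_rot: [[0.998, 0.001, 0.063], [-0.063, 0.001, 0.998], [0.001, -1.0, 0.001]]
contact_force: [0.7, -0.7, -0.7]
width: 0.0651
```

```bash
python3 jars.py w5.png
```

```text
at [0.52508544 0.14140355 0.26890875] yaw -3.6 roll needed -0.1 F [ 0.7 -0.7 -0.7] w 0.0651 t 21.2
[310.2  67. ] [288, 42, 46, 51, 1836] [0.5282 0.2764 0.067 ] [0.528 0.276 0.067]
```

View pics/w5.png

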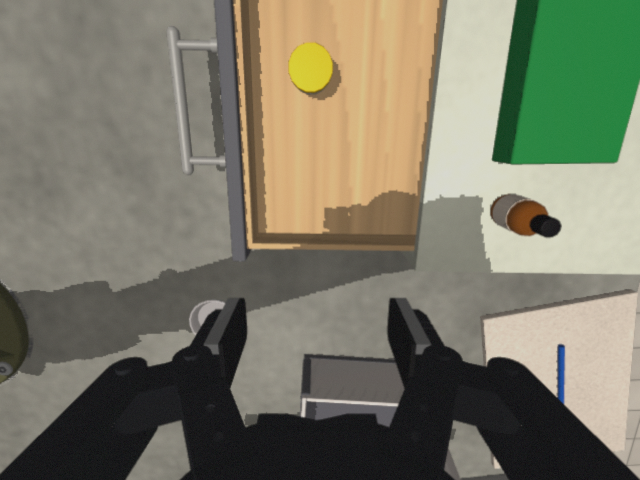

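One cap remains, at (310,67) in the wrist view.

drive_tool(moves="-2 30 45 0 60;-2 30 45 0 60;-2 40 46 0 60;0 55 0 0 60;0 30 0 0 60")

```text
clock: 21.88
tool_pos: [0.5264, 0.2752, 0.0794]
eef_rot: [[0.998, -0.003, 0.066], [-0.066, -0.004, 0.998], [-0.003, -1.0, -0.004]]
contact_force: [-0.2, 0.1, 0.5]
width: 0.0653
```

Run:
```python
from h import *
legs(-3.5,(.5275,.277,.040))
```

```text
at [0.52640416 0.27519703 0.07936384] yaw -3.8 roll needed -0.3 F [-0.2  0.1  0.5] w 0.0653 t 21.88
-> [0.528 0.277 0.04 ] shift mm [ 1.  39.4  1.9] len 39
```

drive_tool(moves="1 25 2 0 60;0 14 0 0 60;0 0 0 0 60;0 0 0 0 255;0 0 0 0 255")

```text
clock: 22.5
tool_pos: [0.5297, 0.2793, 0.0457]
eef_rot: [[0.998, 0.002, 0.064], [-0.064, 0.002, 0.998], [0.002, -1.0, 0.002]]
contact_force: [-0.6, -0.9, 2.8]
width: 0.0406
```

drive_tool(moves="0 0 0 0 255;0 -40 0 0 255;0 -55 0 0 255;0 -55 0 0 255;0 -55 0 4 255")

```text
clock: 23.12
tool_pos: [0.5283, 0.2789, 0.2511]
eef_rot: [[0.991, -0.0, 0.135], [-0.135, 0.001, 0.991], [-0.0, -1.0, 0.001]]
contact_force: [1.1, 1.3, -0.2]
width: 0.0411
```

Run:
```python
from h import *
legs(-7.7,case(0,.05,.25),case(0,.05,.03))
```

```text
at [0.52829956 0.27892907 0.25109409] yaw -7.8 roll needed -0.1 F [ 1.1  1.3 -0.2] w 0.0411 t 23.12
-> [ 0.557 -0.168  0.25 ] shift mm [  88.     1.1 -439. ] len 448
-> [ 0.557 -0.168  0.03 ] shift mm [  0. 220.   0.] len 220
```

drive_tool(moves="11 0 -55 0 255;11 0 -55 0 255;11 0 -55 0 255;11 0 -55 0 255;0 0 0 0 255")

```text
clock: 23.75
tool_pos: [0.5428, 0.0486, 0.2498]
eef_rot: [[0.99, 0.001, 0.143], [-0.143, 0.0, 0.99], [0.001, -1.0, 0.001]]
contact_force: [-0.3, 0.4, -1.0]
width: 0.0406
```

Run:
```python
from h import *
legs(-7.7,case(0,.05,.25),case(0,.05,.03))
im,d,c=snap('top')
for cc,s in blobs(im,(20,110,60),(34,255,255),20)[0]:
    p=onz(c,*cc,.05); a=np.radians(CY); e=p[:2]-C; print(cc,s.tolist(),p.round(3),'case',np.round([e@[np.cos(a),np.sin(a)],e@[-np.sin(a),np.cos(a)]],3))
```

```text
at [0.54282877 0.04858033 0.24975145] yaw -8.2 roll needed -0.5 F [-0.3  0.4 -1. ] w 0.0406 t 23.75
-> [ 0.557 -0.168  0.25 ] shift mm [ 4.280e+01 -2.000e-01 -2.127e+02] len 217
-> [ 0.557 -0.168  0.03 ] shift mm [  0. 220.   0.] len 220
[415.7 250. ] [409, 243, 15, 15, 183] [ 0.544 -0.271  0.05 ] case [ 0.002 -0.054]
[623.1 402.8] [602, 377, 38, 60, 1709] [ 0.124 -0.871  0.05 ] case [-0.334 -0.705]
```

First jar stands at case (0.002, -0.054). Placing the second.

drive_tool(moves="11 0 -53 0 255;11 0 -53 0 255;11 0 -53 0 255;10 0 -53 0 255;0 0 0 0 255")

```text
clock: 24.42
tool_pos: [0.556, -0.1659, 0.2493]
eef_rot: [[0.99, -0.001, 0.142], [-0.142, -0.003, 0.99], [-0.0, -1.0, -0.003]]
contact_force: [-0.5, -0.0, -0.2]
width: 0.0408
```

drive_tool(moves="0 55 0 0 255;0 55 0 0 255;0 50 0 0 255;0 35 0 0 255;0 10 0 0 255")

```text
clock: 25.05
tool_pos: [0.5561, -0.1577, 0.0417]
eef_rot: [[0.991, -0.004, 0.131], [-0.131, 0.002, 0.991], [-0.005, -1.0, 0.001]]
contact_force: [1.3, -0.1, -0.4]
width: 0.0409
```

drive_tool(moves="0 5 0 0 255;0 3 0 0 255;0 2 0 0 255;0 0 0 0 255")

```text
clock: 25.55
tool_pos: [0.5576, -0.1608, 0.0349]
eef_rot: [[0.991, 0.001, 0.134], [-0.134, 0.0, 0.991], [0.001, -1.0, 0.0]]
contact_force: [0.6, -1.3, -0.5]
width: 0.0407
```

drive_tool(moves="0 2 0 0 255;0 2 0 0 255;0 1 0 0 255;0 0 0 0 255")

```text
clock: 26.05
tool_pos: [0.5571, -0.1608, 0.0291]
eef_rot: [[0.991, -0.0, 0.134], [-0.134, -0.0, 0.991], [-0.0, -1.0, -0.0]]
contact_force: [-0.2, 0.3, -1.2]
width: 0.0408
```

drive_tool(moves="0 1 0 0 255;0 0 0 0 255")

```text
clock: 26.3
tool_pos: [0.5573, -0.1609, 0.0287]
eef_rot: [[0.991, 0.0, 0.134], [-0.134, 0.0, 0.991], [0.0, -1.0, 0.0]]
contact_force: [-1.4, 0.7, 2.9]
width: 0.0415
```

drive_tool(moves="0 -1 0 0 255;0 0 0 0 70;0 0 0 0 70;0 0 0 0 70;0 -40 0 0 70")

```text
clock: 26.92
tool_pos: [0.555, -0.1598, 0.0673]
eef_rot: [[0.991, -0.006, 0.134], [-0.134, 0.001, 0.991], [-0.006, -1.0, -0.0]]
contact_force: [0.6, 0.2, -0.0]
width: 0.0621
```

drive_tool(moves="0 -60 0 0 60;0 -60 0 0 60;0 -60 0 0 60;0 -60 0 0 60;0 0 0 -10.7 60")

```text
clock: 27.55
tool_pos: [0.5593, -0.1623, 0.3143]
eef_rot: [[0.998, 0.008, -0.057], [0.057, -0.001, 0.998], [0.008, -1.0, -0.002]]
contact_force: [-0.0, 0.6, -0.5]
width: 0.0656
```

drive_tool(moves="0 0 0 -10.7 60;0 0 0 -10.7 60;0 0 0 -10.7 60;0 0 0 -10.7 60;0 0 0 -10.7 60")

```text
clock: 28.18
tool_pos: [0.5571, -0.1609, 0.3092]
eef_rot: [[0.547, 0.0, -0.837], [0.837, 0.0, 0.547], [0.0, -1.0, 0.0]]
contact_force: [-0.2, -0.6, -0.3]
width: 0.0656
```

drive_tool(moves="0 0 0 -10.7 60;0 0 0 -10.7 60;0 0 0 -4.4 60;0 0 0 0 60")

```text
clock: 28.68
tool_pos: [0.5571, -0.1609, 0.3092]
eef_rot: [[0.135, 0.0, -0.991], [0.991, 0.0, 0.135], [0.0, -1.0, -0.0]]
contact_force: [-0.6, 0.8, 0.4]
width: 0.0648
```

Run:
```python
from h import *
legs(82.3,(.665,-.2345,.305),(.665,-.2345,.183))
a=np.radians(CY)
im,d,c=snap('wrist','w6.png')
for cc,s in blobs(im,(20,110,60),(34,255,255),100)[0]:
    p=onz(c,*cc,.05); e=p[:2]-C; print(cc,s.tolist(),p.round(3),ond(c,*cc,d[int(cc[1]),int(cc[0])]).round(3),'case',np.round([e@[np.cos(a),np.sin(a)],e@[-np.sin(a),np.cos(a)]],3))
```

```text
at [ 0.55706819 -0.16094862  0.30923833] yaw 82.2 roll needed -0.1 F [-0.6  0.8  0.4] w 0.0648 t 28.68
-> [ 0.665 -0.234  0.305] shift mm [ -58.4    4.2 -116.8] len 131
-> [ 0.665 -0.234  0.183] shift mm [  0. 122.   0.] len 122
[227.1 199.7] [209, 183, 37, 35, 994] [ 0.542 -0.268  0.05 ] [ 0.542 -0.268  0.051] case [-0.001 -0.051]
[315.3 199. ] [299, 182, 34, 35, 949] [ 0.556 -0.162  0.05 ] [ 0.556 -0.162  0.049] case [-0.001  0.055]
```

View pics/w6.png

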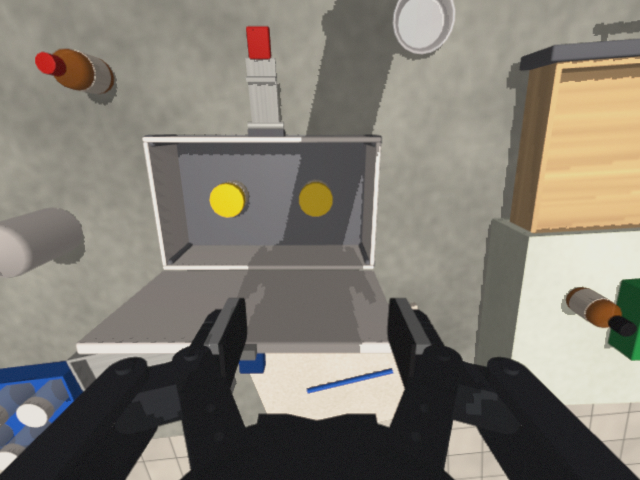

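Both caps show at (227,200) and (315,199), upright at case (-0.001,-0.051) and (-0.001,0.055), and the lid grip is at (252,363). Now shutting the lid.

drive_tool(moves="-20 0 -39 0 60;-20 0 -39 0 60;-18 4 -39 0 60;0 0 0 0 60")

```text
clock: 29.22
tool_pos: [0.6662, -0.2354, 0.3018]
eef_rot: [[0.136, -0.005, -0.991], [0.991, -0.002, 0.136], [-0.003, -1.0, 0.004]]
contact_force: [-0.4, 0.7, 0.5]
width: 0.0652
```

drive_tool(moves="0 40 0 0 60;0 40 0 0 60;0 40 0 0 60;0 0 0 0 255;0 0 0 0 255", grip_force=40)

```text
clock: 29.85
tool_pos: [0.666, -0.2339, 0.1875]
eef_rot: [[0.134, 0.002, -0.991], [0.991, -0.001, 0.134], [-0.0, -1.0, -0.002]]
contact_force: [0.1, -0.4, 0.3]
width: 0.0292
```

drive_tool(moves="0 0 0 0 255;0 0 0 0 255")

```text
clock: 30.1
tool_pos: [0.6666, -0.2341, 0.1881]
eef_rot: [[0.133, 0.004, -0.991], [0.991, -0.0, 0.133], [0.0, -1.0, -0.004]]
contact_force: [-0.6, 1.3, 6.4]
width: 0.021
```

drive_tool(moves="0 -3 10 0 255;0 -3 15 0 255;0 -1 15 0 255;0 1 15 0 255;0 3 15 0 255")

```text
clock: 30.72
tool_pos: [0.5991, -0.225, 0.1914]
eef_rot: [[0.133, 0.01, -0.991], [0.991, -0.002, 0.133], [-0.0, -1.0, -0.01]]
contact_force: [4.8, 0.1, 6.2]
width: 0.021
```

drive_tool(moves="0 5 14 0 255;0 6 14 0 255;0 8 13 0 255;0 10 12 0 255;0 11 10 0 255")

```text
clock: 31.35
tool_pos: [0.5339, -0.2161, 0.151]
eef_rot: [[0.134, 0.003, -0.991], [0.991, 0.002, 0.134], [0.002, -1.0, -0.003]]
contact_force: [-5.9, 2.8, 12.4]
width: 0.0211
```

drive_tool(moves="0 12 9 0 255;0 13 7 0 255;0 13 6 0 255;0 0 0 0 255")

```text
clock: 31.85
tool_pos: [0.5106, -0.213, 0.1102]
eef_rot: [[0.135, -0.001, -0.991], [0.991, 0.002, 0.135], [0.001, -1.0, 0.001]]
contact_force: [-3.6, 1.5, 1.2]
width: 0.0213
```

drive_tool(moves="0 2 0 0 255;0 1 0 0 255;0 0 0 0 255")

```text
clock: 32.22
tool_pos: [0.5098, -0.2129, 0.1078]
eef_rot: [[0.134, -0.004, -0.991], [0.991, 0.003, 0.134], [0.002, -1.0, 0.004]]
contact_force: [-9.7, 3.9, 8.1]
width: 0.0209
```

drive_tool(moves="0 2 0 0 255;0 0 0 0 255")

```text
clock: 32.48
tool_pos: [0.5093, -0.2128, 0.1059]
eef_rot: [[0.134, -0.005, -0.991], [0.991, 0.003, 0.134], [0.002, -1.0, 0.006]]
contact_force: [-10.6, 5.4, 11.1]
width: 0.0212
```

drive_tool(moves="0 0 0 0 60;0 0 0 0 60;0 -40 0 0 60;0 -60 0 0 60;0 0 0 0 60")

```text
clock: 33.1
tool_pos: [0.5149, -0.215, 0.2101]
eef_rot: [[0.134, 0.009, -0.991], [0.991, -0.002, 0.134], [-0.001, -1.0, -0.01]]
contact_force: [-0.6, -1.0, -1.3]
width: 0.0655
```

```bash
cat > lid.py <<'E'
from h import *
legs(82.3,case(-.145,0,.16))
im,d,c=snap('wrist'); a=np.radians(CY); L=[]
for cc,s in blobs(im,(100,120,40),(130,255,255),150)[0]:
    print('blue',cc,s[4],ond(c,*cc,d[int(cc[1]),int(cc[0])]).round(4))
for cc,s in blobs(im,(0,150,80),(8,255,255),150)[0]:
    print('red',cc,s[4],ond(c,*cc,d[int(cc[1]),int(cc[0])]).round(4))
for v in range(0,480,4):
  for u in range(0,640,4):
    if d[v,u]>0:
        p=ond(c,u,v,d[v,u]); e=p[:2]-C; x=e@[np.cos(a),np.sin(a)]; y=e@[-np.sin(a),np.cos(a)]
        if -.07<x<.07 and .03<abs(y)<.115 and .07<p[2]<.12: L.append([x,p[2]])
L=np.array(L); print(len(L),'slope/height',np.polyfit(L[:,0],L[:,1],1))
E
python3 lid.py
```

```text
at [ 0.51489144 -0.21497039  0.2100641 ] yaw 82.3 roll needed 0.0 F [-0.6 -1.  -1.3] w 0.0655 t 33.1
-> [ 0.406 -0.198  0.16 ] shift mm [  2.2  50.1 109.9] len 121
blue [227.4 262.2] 8642 [ 0.5271 -0.2899  0.0931]
blue [410.1 262.6] 8582 [ 0.5467 -0.1412  0.0952]
blue [318.9 241.6] 778 [ 0.5054 -0.2112  0.1345]
blue [ 15.7 443.8] 799 [ 0.7678 -0.6428  0.0157]
red [318.9  59.9] 1228 [ 0.3872 -0.1951  0.0767]
red [36.3 87.5] 733 [ 0.3794 -0.3994  0.0829]
1689 slope/height [-0.00317889  0.094046  ]
```

Run:
```python
from h import *
legs(82.3,case(-.161,0,.14),case(-.161,0,.052))
```

```text
at [ 0.51347116 -0.21393409  0.20752764] yaw 82.3 roll needed 0.0 F [ 0.1 -0.  -0.5] w 0.0652 t 33.15
-> [ 0.39  -0.196  0.14 ] shift mm [  1.4  67.5 124.3] len 141
-> [ 0.39  -0.196  0.052] shift mm [ 0. 88.  0.] len 88
```

drive_tool(moves="0 0 42 0 60;1 20 42 0 60;0 47 40 0 60;0 0 0 0 60")

```text
clock: 33.65
tool_pos: [0.3813, -0.1922, 0.1321]
eef_rot: [[0.133, -0.012, -0.991], [0.991, 0.007, 0.133], [0.005, -1.0, 0.013]]
contact_force: [0.6, 0.4, 0.4]
width: 0.0653
```

drive_tool(moves="0 45 0 0 60;0 43 0 0 60;0 0 0 0 60;0 0 0 0 255;0 0 0 0 255")

```text
clock: 34.28
tool_pos: [0.3909, -0.196, 0.052]
eef_rot: [[0.133, 0.004, -0.991], [0.991, 0.0, 0.133], [0.001, -1.0, -0.004]]
contact_force: [-0.8, -5.0, 0.6]
width: 0.0296
```

drive_tool(moves="0 0 0 0 255;0 0 0 0 255")

```text
clock: 34.52
tool_pos: [0.3902, -0.1965, 0.0512]
eef_rot: [[0.134, 0.003, -0.991], [0.991, -0.001, 0.134], [-0.0, -1.0, -0.003]]
contact_force: [0.3, -3.3, 0.3]
width: 0.0215
```

drive_tool(moves="0 -15 -6 0 255;0 -13 -8 0 255;0 -11 -11 0 255;0 -8 -13 0 255;0 0 0 0 255")

```text
clock: 35.15
tool_pos: [0.4168, -0.2, 0.0952]
eef_rot: [[0.135, -0.022, -0.991], [0.991, 0.005, 0.135], [0.002, -1.0, 0.023]]
contact_force: [-22.2, 0.6, 14.6]
width: 0.0211
```

drive_tool(moves="0 -6 -14 0 255;0 -3 -15 0 255;0 0 -8 0 255;0 0 -1 0 255;0 0 0 0 255")

```text
clock: 35.78
tool_pos: [0.4528, -0.205, 0.1061]
eef_rot: [[0.136, -0.025, -0.99], [0.991, 0.01, 0.136], [0.006, -1.0, 0.026]]
contact_force: [-35.1, 4.5, 36.6]
width: 0.0213
```

Run:
```python
from h import *
legs(82.3,case(-.087,0,.108))
```

```text
at [ 0.4527972  -0.20501852  0.10605983] yaw 82.2 roll needed -0.1 F [-35.1   4.5  36.6] w 0.0213 t 35.77
-> [ 0.464 -0.206  0.108] shift mm [  0.7  -1.9 -11. ] len 11
```

drive_tool(moves="0 0 0 0 60;0 0 0 0 60;0 0 0 0 60")

```text
clock: 36.15
tool_pos: [0.4654, -0.2052, 0.1068]
eef_rot: [[0.133, 0.002, -0.991], [0.991, 0.0, 0.133], [0.001, -1.0, -0.002]]
contact_force: [0.5, 0.3, 0.1]
width: 0.0654
```

drive_tool(moves="0 -50 0 0 60;0 -50 30 0 255;0 0 30 0 255;0 0 0 0 255;0 0 0 0 255")

```text
clock: 36.78
tool_pos: [0.4076, -0.197, 0.2037]
eef_rot: [[0.132, 0.001, -0.991], [0.991, 0.001, 0.132], [0.002, -1.0, -0.001]]
contact_force: [0.2, 0.5, 0.4]
width: 0.0002
```

```bash
python3 lid.py
```

```text
at [ 0.40761105 -0.19697626  0.20369925] yaw 82.4 roll needed 0.1 F [0.2 0.5 0.4] w 0.0002 t 36.77
-> [ 0.406 -0.198  0.16 ] shift mm [-1.3 43.7  1.1] len 44
blue [220.2 346.4] 1195 [ 0.4939 -0.2934  0.0974]
blue [405.6 345.5] 1091 [ 0.5146 -0.1334  0.0974]
blue [211.  404.5] 222 [ 0.5545 -0.3157  0.0976]
blue [420.4 402.9] 187 [ 0.5798 -0.1229  0.0965]
red [ 63.7 232.4] 591 [ 0.3789 -0.3993  0.0851]
382 slope/height [0.02781169 0.09719985]
```

drive_tool(moves="0 45 0 0 255;0 40 0 0 255;0 0 0 0 255;0 0 -12 0 255;0 0 -8 0 255")

```text
clock: 37.45
tool_pos: [0.4285, -0.2004, 0.12]
eef_rot: [[0.132, 0.001, -0.991], [0.991, -0.001, 0.132], [-0.001, -1.0, -0.001]]
contact_force: [0.2, -0.3, 0.2]
width: 0.0001
```

drive_tool(moves="0 0 -8 0 255;0 0 -6 0 255;0 0 0 0 255")

```text
clock: 37.83
tool_pos: [0.4414, -0.2021, 0.1191]
eef_rot: [[0.133, -0.0, -0.991], [0.991, -0.001, 0.133], [-0.001, -1.0, 0.0]]
contact_force: [-0.2, -1.2, 0.0]
width: 0.0001
```

Run:
```python
from h import *
legs(82.3,case(-.087-.017,0,.118))
```

```text
at [ 0.44136898 -0.20210191  0.11911276] yaw 82.4 roll needed 0.1 F [-0.2 -1.2  0. ] w 0.0001 t 37.83
-> [ 0.447 -0.204  0.118] shift mm [-0.7  1.1 -5.7] len 6
```

drive_tool(moves="0 0 -2 0 255;0 0 -2 0 255;0 0 -2 0 255;0 0 0 0 255")

```text
clock: 38.33
tool_pos: [0.4465, -0.2025, 0.1184]
eef_rot: [[0.133, -0.0, -0.991], [0.991, 0.001, 0.133], [0.001, -1.0, 0.001]]
contact_force: [-0.4, -0.4, 1.2]
width: -0.0
```

drive_tool(moves="0 0 -2 0 255;0 0 -1 0 255;0 0 0 0 255")

```text
clock: 38.7
tool_pos: [0.4481, -0.2028, 0.1182]
eef_rot: [[0.133, -0.003, -0.991], [0.991, 0.002, 0.133], [0.001, -1.0, 0.004]]
contact_force: [-5.1, 1.4, 4.0]
width: -0.0001
```

drive_tool(moves="0 0 -1 0 255;0 0 -1 0 255;0 0 0 0 255")

```text
clock: 39.08
tool_pos: [0.4483, -0.2029, 0.1179]
eef_rot: [[0.134, -0.007, -0.991], [0.991, 0.003, 0.134], [0.002, -1.0, 0.008]]
contact_force: [-10.1, 2.3, 8.0]
width: 0.0002
```

drive_tool(moves="0 0 15 0 255;0 -50 10 0 255;0 -50 0 0 255;0 -40 0 0 255;0 0 0 0 255")

```text
clock: 39.7
tool_pos: [0.429, -0.2004, 0.2613]
eef_rot: [[0.133, 0.007, -0.991], [0.991, 0.002, 0.133], [0.002, -1.0, -0.007]]
contact_force: [-0.0, -0.8, -1.1]
width: -0.0001
```

Run:
```python
from h import *
legs(82.3,(.46,.1,.26),(.40,.238,.2))
```

```text
at [ 0.42895833 -0.20041183  0.26134285] yaw 82.4 roll needed 0.1 F [-0.  -0.8 -1.1] w -0.0001 t 39.7
-> [0.46 0.1  0.26] shift mm [301.9   1.3   9.5] len 302
-> [0.4   0.238 0.2  ] shift mm [128.7  60.   77.9] len 162
```

drive_tool(moves="60 0 -1 -4.2 255;60 0 -1 0 255;60 0 -1 0 255;60 0 0 0 255;60 0 0 0 255")

```text
clock: 40.33
tool_pos: [0.4517, 0.1005, 0.2573]
eef_rot: [[0.061, -0.001, -0.998], [0.998, 0.001, 0.061], [0.001, -1.0, 0.001]]
contact_force: [0.4, -0.4, -0.3]
width: 0.0
```

drive_tool(moves="48 0 30 0 255;48 0 30 0 255;48 0 30 0 255;0 0 0 0 255")

```text
clock: 40.83
tool_pos: [0.3678, 0.2516, 0.257]
eef_rot: [[0.052, -0.003, -0.999], [0.999, -0.001, 0.052], [-0.001, -1.0, 0.002]]
contact_force: [1.3, -1.0, 0.0]
width: -0.0001
```

Run:
```python
from h import *
legs(86.5,(.370,.247,.05))
im,d,c=snap('top'); cv2.imwrite('pics/t2.png',cv2.resize(im[100:340,140:470,::-1],None,fx=2,fy=2))
```

```text
at [0.36784444 0.25162432 0.25697753] yaw 87.0 roll needed 0.5 F [ 1.3 -1.   0. ] w -0.0001 t 40.83
-> [0.37  0.247 0.05 ] shift mm [ -4.5 207.   -2.4] len 207
```

View pics/t2.png

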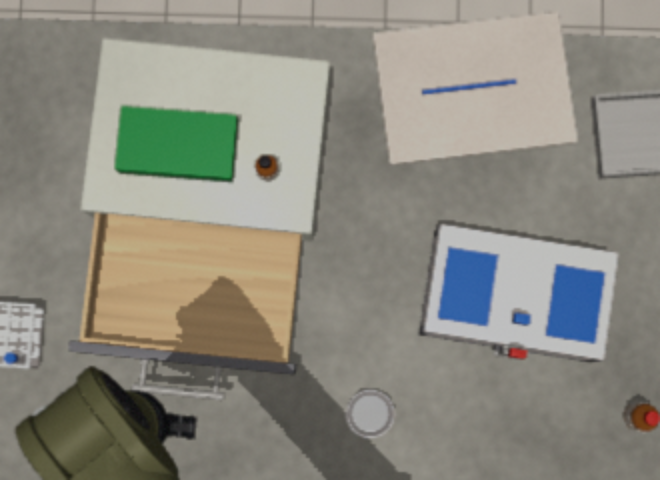

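The top view shows the drawer empty, the lid shut and the red hasp grip back at its starting pixel. Now pushing the drawer shut.

drive_tool(moves="-3 50 0 0 255;0 55 0 0 255;0 55 0 0 255;0 42 0 0 255;0 0 0 0 255")

```text
clock: 41.5
tool_pos: [0.3689, 0.2415, 0.0537]
eef_rot: [[0.063, -0.006, -0.998], [0.998, -0.005, 0.063], [-0.006, -1.0, 0.005]]
contact_force: [-0.8, -0.1, 1.6]
width: 0.0005
```

drive_tool(moves="0 0 -8 0 255;0 0 -15 0 255;0 0 -20 0 255;0 0 -25 0 255;0 0 -25 0 255")

```text
clock: 42.12
tool_pos: [0.4656, 0.2394, 0.0582]
eef_rot: [[0.06, 0.001, -0.998], [0.998, 0.002, 0.06], [0.002, -1.0, -0.001]]
contact_force: [-1.6, -1.1, 0.7]
width: 0.0003
```

drive_tool(moves="0 0 -25 0 255;0 0 -25 0 255;0 0 -20 0 255;0 0 -10 0 255;0 0 0 0 255")

```text
clock: 42.75
tool_pos: [0.5448, 0.2347, 0.0575]
eef_rot: [[0.061, 0.002, -0.998], [0.998, 0.001, 0.061], [0.001, -1.0, -0.002]]
contact_force: [0.1, -0.4, 0.0]
width: -0.0003
```

Run:
```python
from h import *
legs(86.5,(.578-.0165,.235,.055))
```

```text
at [0.54480887 0.23466237 0.0575441 ] yaw 86.5 roll needed 0.0 F [ 0.1 -0.4  0. ] w -0.0003 t 42.75
-> [0.562 0.235 0.055] shift mm [  1.4   2.5 -16.6] len 17
```

drive_tool(moves="0 3 -6 0 255;0 0 -6 0 255;0 0 -4 0 255;0 0 0 0 255")

```text
clock: 43.25
tool_pos: [0.5597, 0.2337, 0.0538]
eef_rot: [[0.06, 0.0, -0.998], [0.998, 0.001, 0.06], [0.001, -1.0, -0.0]]
contact_force: [-0.0, -0.5, -0.4]
width: -0.0002
```

drive_tool(moves="0 0 -2 0 255;0 0 -2 0 255;0 0 0 0 255")

```text
clock: 43.62
tool_pos: [0.5635, 0.2334, 0.0537]
eef_rot: [[0.06, -0.0, -0.998], [0.998, 0.001, 0.06], [0.001, -1.0, 0.0]]
contact_force: [-0.6, -0.4, -0.1]
width: -0.0002
```

drive_tool(moves="0 0 -2 0 255;0 0 -2 0 255;0 0 0 0 255")

```text
clock: 44.0
tool_pos: [0.5659, 0.2333, 0.0536]
eef_rot: [[0.06, -0.004, -0.998], [0.998, 0.0, 0.06], [0.0, -1.0, 0.004]]
contact_force: [-5.0, -1.3, 3.0]
width: 0.0001
```

Run:
```python
from h import *
legs(86.5)
im,d,c=snap('scene'); cv2.imwrite('pics/s3.png',cv2.resize(im[150:370,140:540,::-1],None,fx=2,fy=2))
```

```text
at [0.56586526 0.23331067 0.05355637] yaw 86.6 roll needed 0.1 F [-5.  -1.3  3. ] w 0.0001 t 44.0
```

View pics/s3.png

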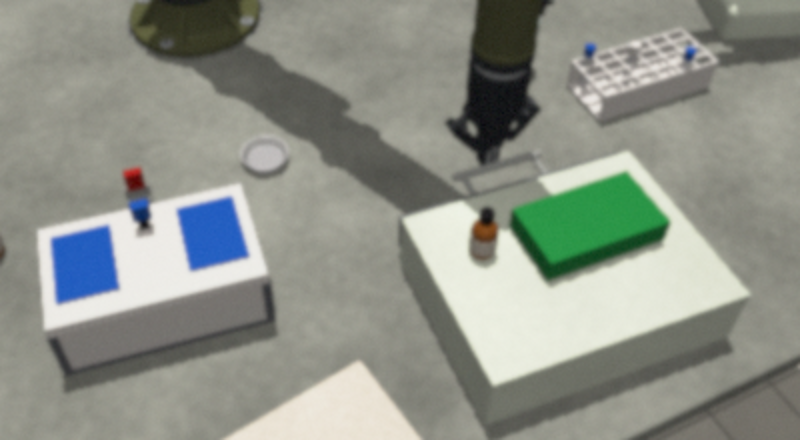

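Drawer at its stop: the force is rising and the scene matches the shut state. I'll back off and do the final check.

drive_tool(moves="0 0 -2 0 255;0 0 0 0 255;0 0 20 0 255;0 0 30 0 255;0 -50 10 0 255")

```text
clock: 44.68
tool_pos: [0.5051, 0.236, 0.1005]
eef_rot: [[0.059, -0.008, -0.998], [0.998, -0.004, 0.059], [-0.004, -1.0, 0.007]]
contact_force: [0.9, 0.6, 0.9]
width: -0.0001
```

drive_tool(moves="0 -60 0 0 255;0 -60 0 0 255;60 -10 0 0 255;60 0 0 0 255;60 0 0 0 255")

```text
clock: 45.3
tool_pos: [0.5208, 0.4185, 0.2347]
eef_rot: [[0.06, 0.002, -0.998], [0.998, 0.003, 0.06], [0.003, -1.0, -0.001]]
contact_force: [0.6, -0.6, -0.5]
width: -0.0001
```

drive_tool(moves="60 0 20 0 255;50 0 20 0 255;0 0 0 0 255")

```text
clock: 45.68
tool_pos: [0.4825, 0.5344, 0.2323]
eef_rot: [[0.05, -0.003, -0.999], [0.999, 0.003, 0.05], [0.003, -1.0, 0.003]]
contact_force: [1.2, -0.3, -0.6]
width: 0.0002
```

Run:
```python
from h import *
legs(86.5)
im,d,c=snap('top'); a=cv2.imread('pics/top0.png')[:,:,::-1]
df=np.abs(im.astype(int)-a).max(2); out=np.hstack([a[100:340,140:480],im[100:340,140:480]])
cv2.imwrite('pics/cmp.png',cv2.resize(out[:,:,::-1],(800,int(240*800/680))))
for nm,lo,hi in(('blue',(100,120,60),(130,255,255)),('red',(0,150,100),(8,255,255)),('green',(50,120,50),(75,255,255))):
  for k,i in(('before',a),('now',im)): print(nm,k,[(x.tolist(),int(s[4])) for x,s in blobs(np.ascontiguousarray(i),lo,hi,15)[0] if 150<x[0]<480 and 130<x[1]<320])
```

```text
at [0.4825379  0.53436895 0.23233042] yaw 87.1 roll needed 0.6 F [ 1.2 -0.3 -0.6] w 0.0002 t 45.67
blue before [([373.4, 143.1], 70), ([373.4, 242.9], 854), ([427.2, 251.6], 856), ([400.6, 258.9], 37)]
blue now [([373.3, 143.1], 67), ([373.4, 242.9], 853), ([427.2, 251.6], 853), ([400.6, 258.9], 37)]
red before [([398.4, 276.2], 35), ([465.7, 308.7], 43)]
red now [([398.4, 276.2], 35), ([465.7, 308.7], 43)]
green before [([227.9, 171.4], 1884)]
green now [([227.9, 171.4], 1878)]
```

View pics/cmp.png

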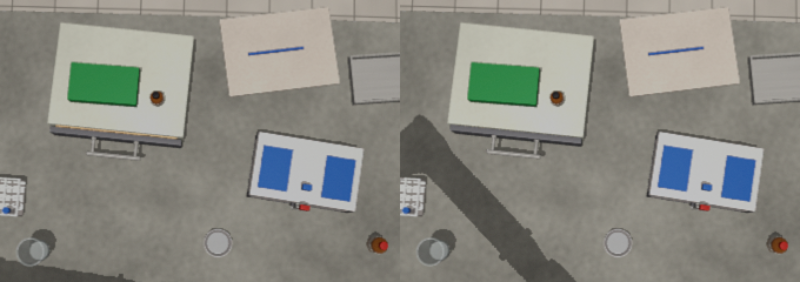

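The before (left) and after (right) views match: hasp, lid grip and bystanders sit at the same pixels. The drawer slit at (95,130) is now closed.

```bash
python3 -c "
from cell import bot; print(bot.sign_off())"
```

```text
the job is handed in; nothing more can be done
None
```

The job is done and handed in at about 46 s of the 210 s allowed. I found two jars in the drawer. Both now stand in the case, with the lid shut, the hasp back over the catch and the drawer shut.

**Last checks**
- **Jars:** my last look before shutting the lid showed both upright on the case floor, at case positions (-0.001, -0.051) and (-0.001, 0.055). I could not see inside once the lid was shut.
- **Lid and hasp:** right after closing, the depth picture put the lid's slope at about 0.003 rad. In the final top view the lid grip and hasp grip sit at the same pixels as at the start.
- **Drawer:** it went in to its stop and is shut further than at the start, since the slit visible then is gone. The top view showed it empty before I closed it.
- **Other things:** the slide box and stain bottle are at unchanged pixels. The oil bottle, dish, beaker and the part of the tube rack in view look unmoved. I did not check the wash bottle in the final picture.

**What did not go cleanly**
- **Hasp closing:** swinging it back with a gripped hold built up about 50 N at the tool. I let go and finished by pushing with closed fingers at about 13 N. The hand-in gave no verdict, so I don't know whether any of that counted against the 40 N limit, which covers the arm and gripper body.
- **Lid re-check:** a second depth fit of the lid gave 0.028 rad. It used far fewer points with the gripper in the way, and is still under the 0.05 limit.

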